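# Key the crank of the spice mill tight on its spindle

## Task

The crank of the spice mill is loose on its square spindle. Take the tapered key out of its wooden stand, start it small end down in the keyway between the crank's hub and the spindle, flat side to the spindle, and tap or press it down on its head until it goes solid and stays tight when you let go. A firm push is enough: do not force it, or the cast hub splits; and leave the other things where they are.

Things in the scene. Friction and masses are not known exactly. Their poses are not given: they have to be found in the camera images.
- key: Loose steel taper key (90 g or so) standing small end down in the wooden stand, hung on its head. Wedge part 50 mm long, 12 mm wide (y), 5 mm thick (x) at the small end and 17.5 mm under the head: its +x side is flat and upright, its -x side slopes out 1 in 4. On top a head 22 (x) x 26 (y) x 30 mm high. Origin: centre of the small lower end, z up to the head; total height 80 mm
- key_head (a point): Centre of the top of the key's head: 6 mm to -x and 80 mm above the key's origin, in the key's frame. Grip the head's upper 10 mm or so across y (26 mm), press down here to drive it
- mill: Green spice mill bolted down, 128 mm wide at the foot, with a round light-metal crank hub (84 mm wide, 55 mm high) on a square dark spindle (20 mm, flush with the hub's top); hub top 140 mm above the surface. The crank points to the mill's +x, its wooden knob 95 mm out and 155 mm high. Origin: on the spindle's axis at the surface, z up, yaw within 0.5 rad of the robot's x
- keyway (a point): Centre of the keyway's mouth in the hub's top, 15.5 mm to -x of the spindle's axis, same axes as the mill; 16 mm wide (y), 10 to 13 mm across in x (wear moves the spindle, unmeasured), 55 mm deep downwards. Its +x side is the spindle's upright flat, its -x side the sloping brass shoe: the key goes in with its x axis along the mill's x. It drops in freely 19 to 32 mm, then bites
- shoe (a joint): Brass shoe, the sloping (1 in 4) wall of the keyway; slides outward (-x) in the hub, stiffly, as the key is driven: 0 m as found, 0.003 m when it beds against the hub and the key is tight. The key then stands 30 to 45 mm deep, differing each time, so feel for it: pushing the key takes about 5 to 10 N until the shoe beds, then it goes solid. Press to 12 to 18 N; above about 20 N the hub splits. Oiled, but holds by itself when released
- stand: Fixed light wooden block, 70 x 60 x 60 mm high, with a hole for the key; origin at the centre of its underside; the key's head rests on its top. A tall board stands 10 cm or more behind it: come down from well above
- timer: White kitchen timer with red dial, 68 mm, bystander; origin at the centre of its underside
- scraper: Bench scraper with blue grip, 89x124 mm, bystander; origin at its underside
- spoon: Steel measuring spoon, 132 mm, bystander; origin at its underside
- bowl: Red bowl, 150 mm wide, 60 mm high, bystander; origin at its underside
- marker: Green and white marker pen, 135 mm, bystander; origin at its underside

How it is judged:
By the outcome, as a careful person would: the job done as asked, in the order asked, and still so for the second after the job is handed in, with the robot touching nothing.
It also fails if it takes over 53 s, if anything falls off the work surface, if the arm or the gripper's body presses on something with over 40 N, if the wrist force passes 120 N, or if a joint passes its speed limit or range.

## Robot

A 7-joint arm with a two-finger parallel gripper is mounted at the origin on a cart in front of the work surface, level with it; the furniture and walls round the work are solid. World frame = base frame: x ahead of the robot, y to its left, z up, the work surface at z = 0. Lengths are in m, angles in rad, forces in N, time in s.
With the tool pointing down it reaches from about 0.4 to 0.9 m from the base axis. Payload 5.6 kg.
Tool frame: the origin (TCP) lies between the finger pads; the fingertips stand 22 mm ahead of it and the grasp point (between the pads) lies 3 mm ahead of it (env.tcp_to_tips is the distance from the TCP to the fingertips, in m); z points along the fingers, y is the direction in which the jaws open and shut (so a half turn about z gives the same grasp; the last joint's range is limited). The gripper opens to 92 mm and grips with 3 to 60 N. Pads are 20 mm wide; open, the fingers measure 128 mm over their backs; the gripper's body (75 mm by 189 mm) begins 69 mm behind the grasp point.
Start: joints at [0.649, 0.468, -0.012, 1.603, 0.006, 1.071, -0.056], TCP at [0.5, -0.415, 0.237] pointing down, gripper open.
Joint ranges: [-2.53, 2.53], [-0.31, 2.02], [-1.57, 1.55], [0.28, 2.44], [-1.29, 4.43], [0.15, 1.84], [-2.92, 2.92]. Speed limits (rad/s): [2.57, 2.57, 3.14, 3.14, 3.14, 3.14, 3.14].

## Interface

Orientations are given as [roll, pitch, yaw] about the fixed x, y, z axes, in that order (R = Rz(yaw) Ry(pitch) Rx(roll)).
In Python, from station import readout, optics, env gives the robot as it stands.
- The arm moves only by the tool move_arm, never from a script. Its argument "increments" is a list of rows, each an object with "xyz": the shift along the world's x, y, z in mm, a list of three; "dr": the turn, a rotation vector about the world's x, y, z in degrees, a list of three; "jaw": the finger opening in mm, from 0 to 91.9. A call has 1 to 12 rows; each row is the pose to reach, as a shift and turn from the pose commanded when the call began; what a row does not reach only later rows make up. A row lasts 1/10 s, in which the tool goes at most 50 mm and 8.59 degrees, less where a joint would pass 70% of its speed; a pose out of reach is approached as far as the arm can. A call with a gripper value outside its range is refused whole. The fingers move at their own pace and stop on an object; the grip force is fixed at half the most. Time passes only in rows, so rows that repeat a pose let the fingers close. It gives the time, the measured TCP pose, the force and the opening at its end, in the units of the state.
- readout.read_state(): the state, without advancing time (a new reading comes with each control period).
- optics.read_camera(name): name is "scene" or "side" or "wrist"; returns the picture (420x560x3 uint8, red, green, blue); there is no depth.
- optics.get_calibration(name): a dict with "K" (3x3 intrinsics, pixels), "distortion" ([k1, k2, p1, p2, k3] as OpenCV has them; the pictures are not rectified), "cam_to_world" (4x4, takes a point from camera to world coordinates); the wrist camera has in their place "mount" (4x4, takes a point from camera to tool coordinates, whose origin is the TCP and whose axes are the flange's). Camera axes: x right, y down, z forward; pixel columns grow to the right and rows downward; lengths in m; the calibration is good to about 2 mm. A picture is of the moment at which its call begins: read the wrist's pose just before it. get_calibration takes no time and is no camera call.
- env.job_done(): hands the job in, once; it reports no verdict.
The state is a dict: "time": time; "joint_positions": joint angles; "qvel": joint speeds; "joint_efforts": joint torques, N m; "eef_pos": TCP position; "orientation": TCP orientation; "contact_force": force on the tool from outside, world axes, zero at the start; "torque": the same for the moment, N m; "grip_width": opening from 0.0 (shut) to 1.0 (fully open).
Only numpy, scipy, OpenCV 4.12 (cv2) and the standard library are available. Lean on these libraries where they do the work, as an engineer would, in place of code of your own. Each camera call takes 0.05 s, during which the arm holds its last target.

## Working session

There is one attempt and no reset: what is moved stays moved. The work goes in short steps, Python scripts to look and compute and a tool call to move; the robot and the scene stay as the last step left them, time stands still between calls to the robot, and variables do not carry over. Pictures are saved under pics/ and viewed, and the job is handed in when it is done.

Besides the shell and the picture viewer there is one more tool, called after "Request:" by a JSON object that holds its "method" and its "body", one argument or row to a line. move_arm: Moves the arm, as the interface text tells. Its arguments: {"type":"object","properties":{"increments":{"type":"array"}},"required":["increments"]}

```bash
ls; mkdir -p pics
python3 - <<'E'
from station import readout, optics, env
import cv2, numpy as np
np.set_printoptions(precision=4,suppress=True)
print(readout.read_state())
for n in ("scene","side","wrist"):
    im=optics.read_camera(n); cv2.imwrite(f"pics/{n}0.png",im[:,:,::-1]); 
    c=optics.get_calibration(n); print(n,c)
print(env.tcp_to_tips)
E
```

```text
pics
{'time': 0.0, 'joint_positions': array([ 0.649 ,  0.4684, -0.0116,  1.6036,  0.006 ,  1.0714, -0.0563]), 'qvel': array([ 0.    ,  0.0002,  0.0015, -0.0015, -0.0015, -0.0011, -0.0015]), 'joint_efforts': array([  0.0004, -52.0564,  -0.0133, -24.3749,  -0.0568,   0.017 ,
         0.0001]), 'eef_pos': array([ 0.5   , -0.4144,  0.2356]), 'orientation': array([-3.1398,  0.0001,  0.8788]), 'contact_force': array([-0.0363, -0.2939,  0.3962]), 'torque': array([ 0.0082, -0.0328, -0.0109]), 'grip_width': 0.9967591325130368}
scene {'K': array([[452.3171,   0.    , 280.6591],
       [  0.    , 452.3171, 211.3312],
       [  0.    ,   0.    ,   1.    ]]), 'distortion': array([0.0002, 0.    , 0.    , 0.    , 0.    ]), 'cam_to_world': array([[-0.9983, -0.033 ,  0.048 ,  0.456 ],
       [-0.0582,  0.5272, -0.8478,  0.8484],
       [ 0.0027, -0.8491, -0.5282,  0.7297],
       [ 0.    ,  0.    ,  0.    ,  1.    ]])}
side {'K': array([[461.8057,   0.    , 276.6927],
       [  0.    , 461.8057, 204.8863],
       [  0.    ,   0.    ,   1.    ]]), 'distortion': array([-0.0454,  0.    ,  0.    ,  0.    ,  0.    ]), 'cam_to_world': array([[-0.9907, -0.0419,  0.1295,  0.3871],
       [-0.1351,  0.4214, -0.8967,  0.7427],
       [-0.0171, -0.9059, -0.4232,  0.5183],
       [ 0.    ,  0.    ,  0.    ,  1.    ]])}
wrist {'K': array([[343.106 ,   0.    , 281.3431],
       [  0.    , 343.106 , 206.3056],
       [  0.    ,   0.    ,   1.    ]]), 'distortion': array([0.0289, 0.    , 0.    , 0.    , 0.    ]), 'mount': array([[-0.    , -0.965 , -0.2624,  0.0738],
       [ 1.    , -0.0001,  0.0004, -0.0013],
       [-0.0004, -0.2624,  0.965 , -0.1478],
       [ 0.    ,  0.    ,  0.    ,  1.    ]])}
0.022
```

View pics/scene0.png

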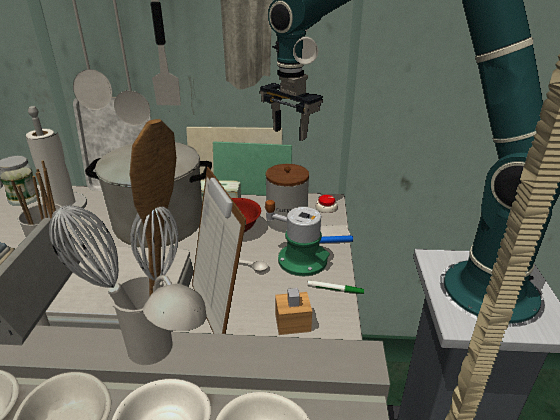

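View pics/side0.png

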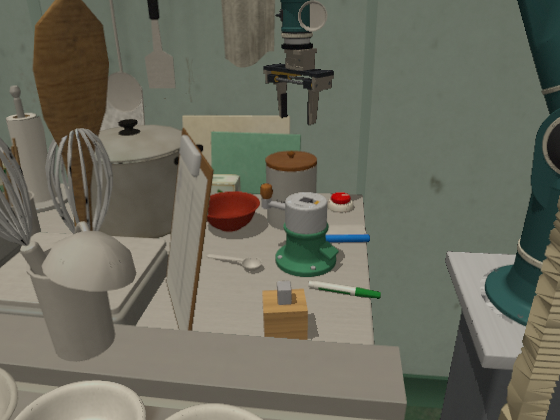

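View pics/wrist0.png

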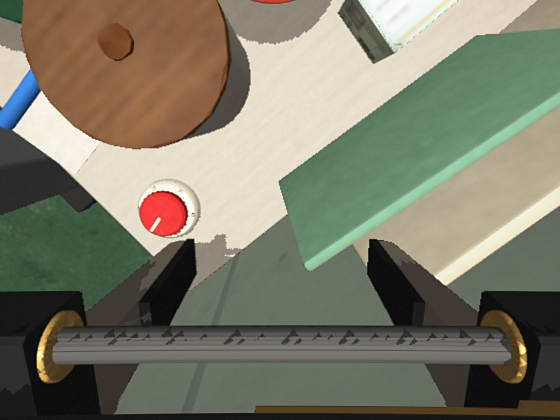

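```bash
cat > h.py <<'E'
from station import readout, optics, env
import cv2, numpy as np
from scipy.spatial.transform import Rotation as R
np.set_printoptions(precision=4,suppress=True)
def cam(name,st=None):
    c=optics.get_calibration(name)
    if name=="wrist":
        st=st or readout.read_state()
        T=np.eye(4);T[:3,:3]=R.from_euler('xyz',st['orientation']).as_matrix();T[:3,3]=st['eef_pos']
        M=T@c['mount']
    else: M=c['cam_to_world']
    return c['K'],c['distortion'],M
def ray(C,uv):
    K,d,M=C
    p=cv2.undistortPoints(np.array([[uv]],float),K,d)[0,0]
    return M[:3,3],M[:3,:3]@np.array([p[0],p[1],1])
def onz(C,uv,z):
    o,v=ray(C,uv); return o+v*(z-o[2])/v[2]
def proj(C,P):
    K,d,M=C; W=np.linalg.inv(M)
    return cv2.projectPoints(np.atleast_2d(np.array(P,float)),W[:3,:3],W[:3,3],K,d)[0].reshape(-1,2)
def tri(rays):
    A=0;b=0
    for o,v in rays:
        v=v/np.linalg.norm(v);Q=np.eye(3)-np.outer(v,v);A=A+Q;b=b+Q@o
    return np.linalg.solve(A,b)
E
python3 - <<'E'
from h import *
im=cv2.imread('pics/scene0.png')[190:345,250:370]; cv2.imwrite('pics/sc_z.png',cv2.resize(im,None,fx=4,fy=4,interpolation=cv2.INTER_CUBIC)[:600])
im=cv2.imread('pics/side0.png')[185:345,255:355]; cv2.imwrite('pics/si_z.png',cv2.resize(im,None,fx=3.7,fy=3.7,interpolation=cv2.INTER_CUBIC))
S=cam('scene');D=cam('side')
print(onz(S,(293,290),.09),onz(D,(284,283),.09)); print(onz(S,(304,216),.14),onz(D,(307,201),.14))
E
```

```text
[0.4702 0.1312 0.09  ] [0.4664 0.1283 0.09  ]
[ 0.4518 -0.0802  0.14  ] [ 0.446  -0.0827  0.14  ]
```

View pics/sc_z.png

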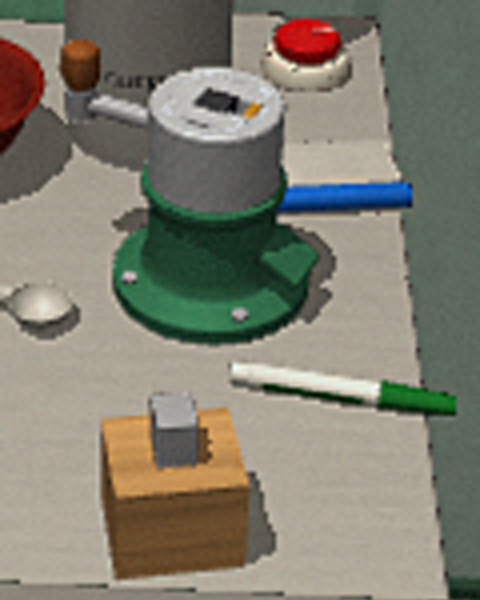

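View pics/si_z.png

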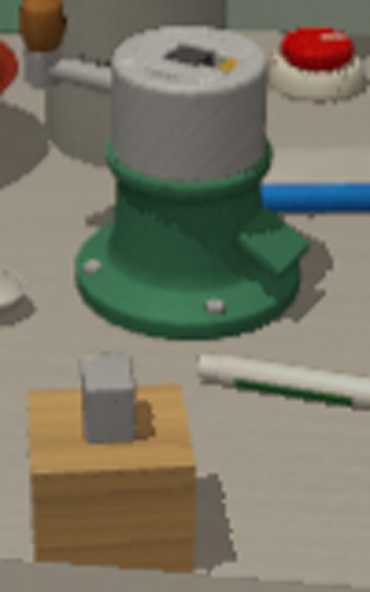

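Run:
```python
from h import *
S=cam('scene');D=cam('side')
print('canister base',onz(S,(287,218),0),onz(D,(291,225),0))
for z in (.12,.16,.2): print(z,'knob',onz(S,(287,168),z),onz(D,(291,153),z))
print('knob tri',tri([ray(S,(287,168)),ray(D,(291,153))]))
print('board',onz(S,(224,331),0),onz(S,(242,262),.1),tri([ray(S,(207,170)),ray(D,(187,135))]),tri([ray(S,(242,230)),ray(D,(212,165))]))
print('mill knob',onz(S,(270,203),.155),onz(D,(266,187),.155))
```

```text
canister base [ 0.5012 -0.2863  0.    ] [ 0.4957 -0.2449  0.    ]
0.12 knob [ 0.5067 -0.3784  0.12  ] [ 0.5152 -0.4308  0.12  ]
0.16 knob [ 0.5034 -0.2979  0.16  ] [ 0.5024 -0.313   0.16  ]
0.2 knob [ 0.5    -0.2174  0.2   ] [ 0.4895 -0.1951  0.2   ]
knob tri [ 0.5006 -0.2788  0.1706]
board [0.6152 0.1693 0.    ] [0.5869 0.0569 0.1   ] [ 0.6672 -0.0426  0.2788] [0.5413 0.2584 0.3315]
mill knob [ 0.5369 -0.1114  0.155 ] [ 0.5315 -0.11    0.155 ]
```

Request:
{"method": "move_arm", "body": {
  "increments": [
    {"xyz": [0, 0, 45], "dr": [0, 0, 0], "jaw": 91},
    {"xyz": [-10, 40, 70], "dr": [0, 0, -8], "jaw": 91},
    {"xyz": [-20, 90, 70], "dr": [0, 0, -16], "jaw": 91},
    {"xyz": [-30, 138, 70], "dr": [0, 0, -24], "jaw": 91},
    {"xyz": [-40, 186, 70], "dr": [0, 0, -32], "jaw": 91},
    {"xyz": [-50, 234, 70], "dr": [0, 0, -40], "jaw": 91},
    {"xyz": [-60, 282, 70], "dr": [0, 0, -48], "jaw": 91},
    {"xyz": [-70, 330, 70], "dr": [0, 0, -50.4], "jaw": 91},
    {"xyz": [-85, 378, 70], "dr": [0, 0, -50.4], "jaw": 91},
    {"xyz": [-100, 425, 70], "dr": [0, 0, -50.4], "jaw": 91},
    {"xyz": [-100, 434, 64], "dr": [0, 0, -50.4], "jaw": 91},
    {"xyz": [-100, 434, 64], "dr": [0, 0, -50.4], "jaw": 91}
  ]
}}

```text
time: 1.35
eef_pos: [0.3998, 0.0206, 0.3002]
orientation: [3.141, 0.001, 0.003]
contact_force: [0.1, -0.8, -0.4]
grip_width: 0.992
```

Run:
```python
from h import *
st=readout.read_state(); np.save('st1.npy',np.r_[st['eef_pos'],st['orientation']]); print(st['eef_pos'],st['orientation'],st['joint_positions'])
im=optics.read_camera('wrist')[:,:,::-1]; cv2.imwrite('pics/wrist1.png',im)
```

```text
[0.3998 0.0206 0.3002] [3.1412 0.0005 0.0033] [ 0.097  -0.0259 -0.2262  2.0765 -0.0062  1.0909 -1.6938]
```

View pics/wrist1.png

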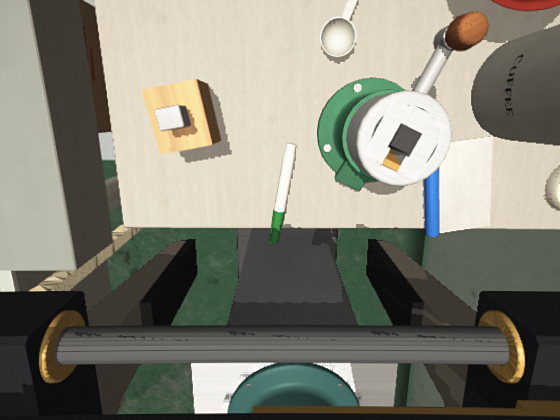

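Run:
```python
from h import *
im=cv2.imread('pics/wrist1.png')
a=cv2.resize(im[70:200,310:470],None,fx=5,fy=5,interpolation=cv2.INTER_CUBIC)[:600,:800]; cv2.imwrite('pics/w1_mill.png',im[75:195,310:470].repeat(5,0).repeat(5,1))
cv2.imwrite('pics/w1_key.png',cv2.resize(im[70:165,130:230],None,fx=6,fy=6,interpolation=cv2.INTER_CUBIC))
cv2.imwrite('pics/sc_l.png',cv2.resize(cv2.imread('pics/scene0.png')[220:420,200:420],None,fx=3,fy=3))
```

```text
(no output)
```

View pics/w1_mill.png

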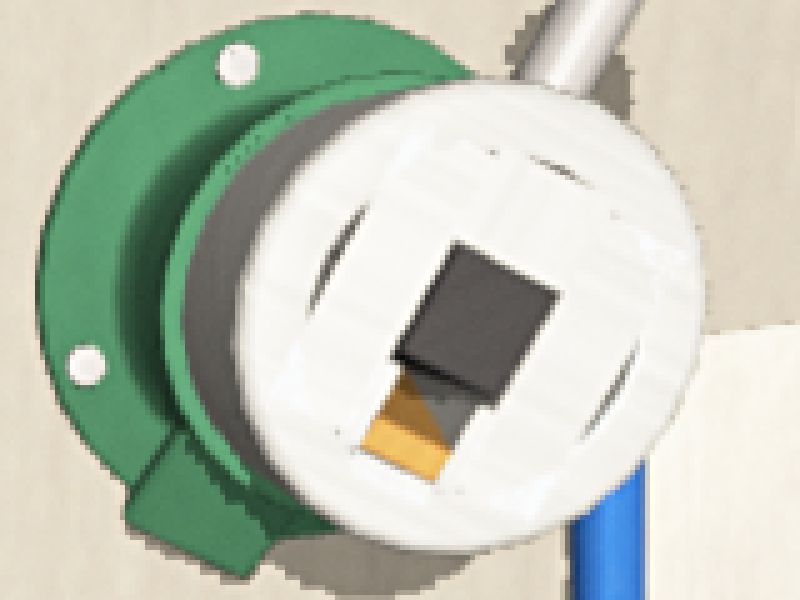

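View pics/w1_key.png

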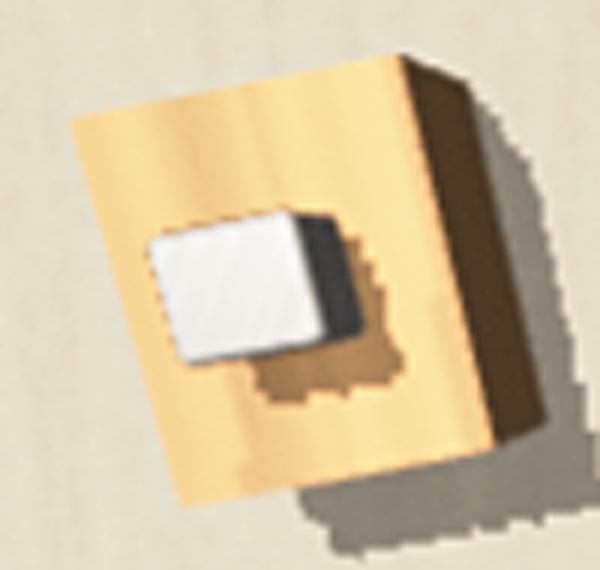

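View pics/sc_l.png

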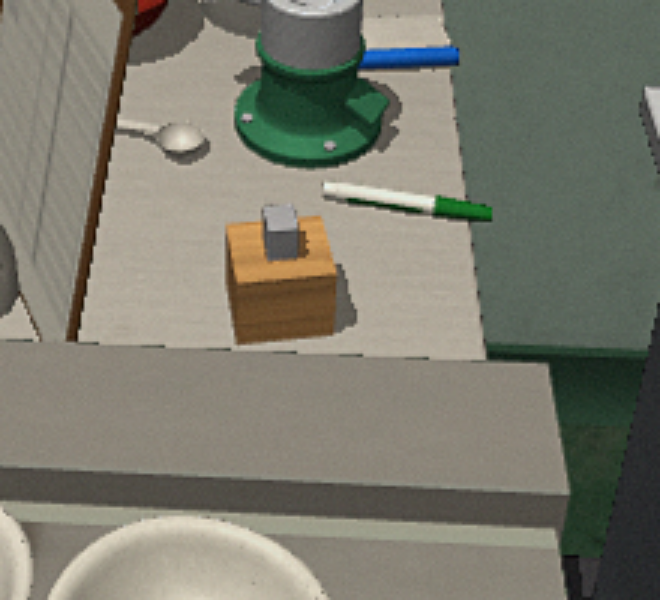

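Run:
```python
from h import *
s=np.load('st1.npy'); st=dict(eef_pos=s[:3],orientation=s[3:])
W=cam('wrist',st);S=cam('scene');D=cam('side')
kc=np.array([onz(W,p,.09) for p in [(155,110.2),(178.7,105.3),(184.2,126.7),(160.8,130.5)]])
print(kc,kc.mean(0)); 
for i in range(4): e=kc[(i+1)%4]-kc[i]; print(np.linalg.norm(e),np.degrees(np.arctan2(e[1],e[0])))
sp=np.array([onz(W,p,.14) for p in [(401.4,123.4),(422,133.6),(409,155.8),(388.4,146)]])
print('spindle',sp,sp.mean(0))
for i in range(4): e=sp[(i+1)%4]-sp[i]; print(np.linalg.norm(e),np.degrees(np.arctan2(e[1],e[0])))
kw=np.array([onz(W,p,.14) for p in [(382,164.4),(397.4,171.4)]]); print('kw far',kw,kw.mean(0))
e=kw[1]-kw[0];print(np.linalg.norm(e),np.degrees(np.arctan2(e[1],e[0])))
n=sp.mean(0)
print('knob',onz(W,(466,30),.155), np.degrees(np.arctan2(*(onz(W,(466,30),.155)-n)[[1,0]])))
# stand top corners
sc=np.array([onz(W,(130+a/6,70+b/6),.06) for a,b in [(72,118),(402,55),(495,445),(183,507)]]);print('stand',sc.mean(0))
for i in range(4): e=sc[(i+1)%4]-sc[i]; print(np.linalg.norm(e),np.degrees(np.arctan2(e[1],e[0])))
# ledge corner
print('ledge', tri([ray(S,(382,341)),ray(W,(75,271))]),tri([ray(S,(382,341)),ray(D,(402,350))]))
print('board', [proj(S,[x,.2,.3]) for x in (.55,.6,.65)])
# check key in scene/side
print(proj(S,kc),proj(D,kc))
```

```text
[[0.4744 0.1476 0.09  ]
 [0.4793 0.1237 0.09  ]
 [0.4586 0.1198 0.09  ]
 [0.4546 0.1437 0.09  ]] [0.4667 0.1337 0.09  ]
0.024405733251774604 -78.46900495848932
0.02104513783265317 -169.3263445351767
0.02422805244653627 99.31757122613519
0.02010740076315511 11.191512119853977
spindle [[ 0.4639 -0.0828  0.14  ]
 [ 0.4552 -0.1016  0.14  ]
 [ 0.4359 -0.0923  0.14  ]
 [ 0.4445 -0.0733  0.14  ]] [ 0.4498 -0.0875  0.14  ]
0.02067035633698056 -114.83810048488066
0.021427473858209707 154.36340624412233
0.020869845413606595 65.59562402861125
0.02158910763018283 -26.158548069332273
kw far [[ 0.4282 -0.069   0.14  ]
 [ 0.4218 -0.0834  0.14  ]] [ 0.425  -0.0762  0.14  ]
0.015675260320587726 -113.76292214832614
knob [ 0.5334 -0.1198  0.155 ] -21.110358823534153
stand [0.4668 0.1339 0.06  ]
0.0600080601041192 -79.41797656489541
0.06891708821184288 -169.28626519263727
0.05984573468280064 101.34298591427837
0.06971247433937627 10.849984072608569
ledge [0.2995 0.2553 0.0864] [0.2906 0.2267 0.0558]
board [array([[247.5038, 222.8698]]), array([[218.7902, 221.8823]]), array([[190.2518, 220.9009]])]
[[290.7079 295.2879]
 [288.8408 287.4243]
 [298.7005 286.5905]
 [300.3167 294.3955]] [[277.4692 289.6849]
 [276.458  280.87  ]
 [289.398  280.3075]
 [290.1942 289.054 ]]
```

Request:
{"method": "move_arm", "body": {
  "increments": [
    {"xyz": [23, 38, 0], "dr": [0, 0, 5], "jaw": 91},
    {"xyz": [45, 76, 0], "dr": [0, 0, 10.7], "jaw": 91},
    {"xyz": [67, 113, 0], "dr": [0, 0, 10.7], "jaw": 70},
    {"xyz": [67, 113, -45], "dr": [0, 0, 10.7], "jaw": 70},
    {"xyz": [67, 113, -90], "dr": [0, 0, 10.7], "jaw": 70},
    {"xyz": [67, 113, -110], "dr": [0, 0, 10.7], "jaw": 70},
    {"xyz": [67, 113, -110], "dr": [0, 0, 10.7], "jaw": 70},
    {"xyz": [67, 113, -110], "dr": [0, 0, 10.7], "jaw": 70}
  ]
}}

```text
time: 2.2
eef_pos: [0.4685, 0.1309, 0.1908]
orientation: [3.141, 0.0, 0.183]
contact_force: [1.0, 1.0, 0.4]
grip_width: 0.76
```

Run:
```python
from h import *
st=readout.read_state(); np.save('st2.npy',np.r_[st['eef_pos'],st['orientation']]); print(st['eef_pos'],st['orientation'],st['joint_positions'],st['grip_width'])
im=optics.read_camera('wrist')[:,:,::-1]; cv2.imwrite('pics/wrist2.png',im)
cv2.imwrite('pics/w2_z.png',cv2.resize(im[130:280,180:380],None,fx=4,fy=4,interpolation=cv2.INTER_CUBIC))
```

```text
[0.4685 0.1309 0.1908] [3.1413 0.0002 0.1833] [-0.0633  0.2766 -0.3211  2.0203  0.1141  0.8616 -1.835 ] 0.7603949945617302
```

View pics/wrist2.png

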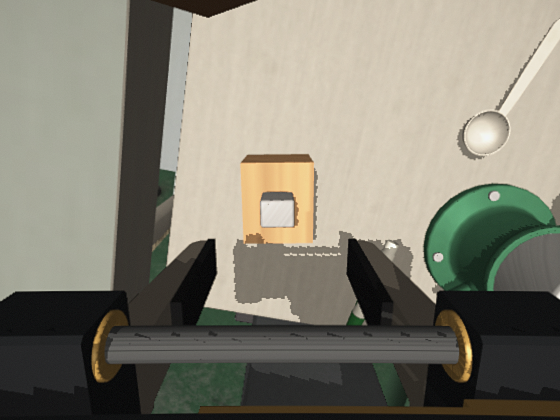

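View pics/w2_z.png

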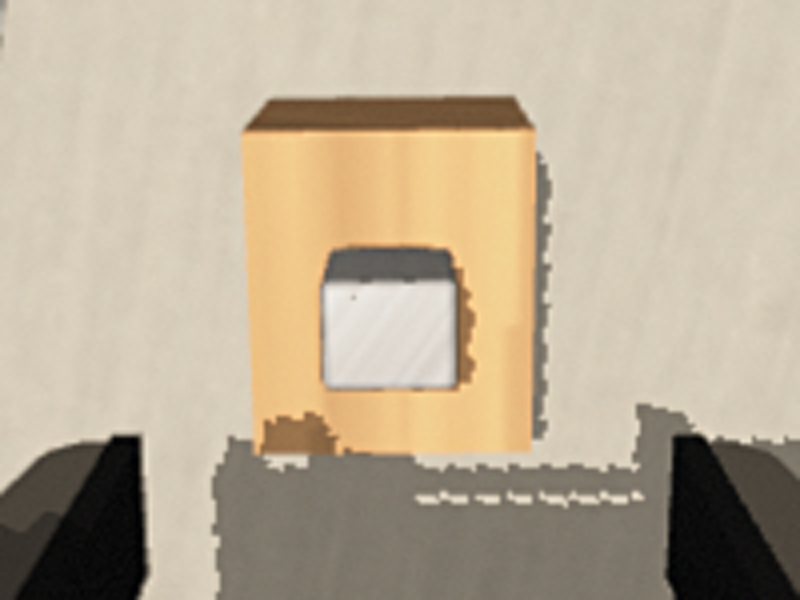

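Run:
```python
from h import *
s=np.load('st2.npy'); st=dict(eef_pos=s[:3],orientation=s[3:]); W=cam('wrist',st)
Rm=R.from_euler('xyz',s[3:]).as_matrix()
for z in (.09,):
  c=[onz(W,p,z) for p in [(260.5,200.3),(294.5,200.3),(294.5,227),(260.5,227),(277.5,213.7)]]
  for p in c: print(z,p,(p-s[:3])@Rm)
# stand top
c=[onz(W,(180+a/4,130+b/4),.06) for a,b in [(243,128),(535,130),(531,452),(252,455)]]
for p in c: print(p,(p-s[:3])@Rm)
print(np.mean(c,0))
for i in range(4): e=c[(i+1)%4]-c[i]; print(np.linalg.norm(e),np.degrees(np.arctan2(e[1],e[0])))
```

```text
0.09 [0.4754 0.1489 0.09  ] [ 0.0101 -0.0165  0.1008]
0.09 [0.4801 0.1239 0.09  ] [0.0101 0.0089 0.1008]
0.09 [0.4594 0.1199 0.09  ] [-0.0109  0.0091  0.1008]
0.09 [0.4547 0.1454 0.09  ] [-0.0109 -0.0168  0.1008]
0.09 [0.4675 0.1345 0.09  ] [-0.0004 -0.0038  0.1008]
[0.4964 0.1704 0.06  ] [ 0.0346 -0.0338  0.1308]
[0.5068 0.1121 0.06  ] [0.0342 0.0255 0.1308]
[0.4383 0.0985 0.06  ] [-0.0357  0.0263  0.1308]
[0.4266 0.1578 0.06  ] [-0.0363 -0.0341  0.1308]
[0.467  0.1347 0.06  ]
0.05930437292464016 -79.89270410244237
0.06983294082473858 -168.78770091488008
0.060428248411407065 101.13660072769267
0.07090585608098036 10.29523836115166
```

Request:
{"method": "move_arm", "body": {
  "increments": [
    {"xyz": [-1, 3.4, 0], "dr": [0, 0, 0.2], "jaw": 60},
    {"xyz": [-1, 3.4, -40], "dr": [0, 0, 0.2], "jaw": 60},
    {"xyz": [-1, 3.4, -75], "dr": [0, 0, 0.2], "jaw": 60},
    {"xyz": [-1, 3.4, -93], "dr": [0, 0, 0.2], "jaw": 60},
    {"xyz": [-1, 3.4, -93], "dr": [0, 0, 0.2], "jaw": 60},
    {"xyz": [-1, 3.4, -93], "dr": [0, 0, 0.2], "jaw": 60}
  ]
}}

```text
time: 2.85
eef_pos: [0.4674, 0.136, 0.0988]
orientation: [-3.141, -0.002, 0.189]
contact_force: [0.3, 0.9, -0.1]
grip_width: 0.652
```

Run:
```python
from h import *
st=readout.read_state(); np.save('st3.npy',np.r_[st['eef_pos'],st['orientation']]); print(st['eef_pos'],st['orientation'],st['contact_force'],st['grip_width'])
im=optics.read_camera('wrist')[:,:,::-1]; cv2.imwrite('pics/wrist3.png',im)
```

```text
[0.4674 0.136  0.0988] [-3.1414 -0.0018  0.1894] [ 0.3016  0.9461 -0.0595] 0.6524992070031473
```

View pics/wrist3.png

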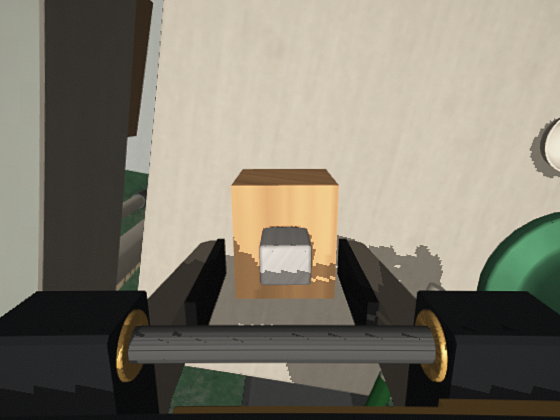

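Request:
{"method": "move_arm", "body": {
  "increments": [
    {"xyz": [0, -1, 0], "dr": [0, 0, 0], "jaw": 15},
    {"xyz": [0, -1, 0], "dr": [0, 0, 0], "jaw": 15},
    {"xyz": [0, -1, 0], "dr": [0, 0, 0], "jaw": 15},
    {"xyz": [0, -1, 0], "dr": [0, 0, 0], "jaw": 15},
    {"xyz": [0, -1, 0], "dr": [0, 0, 0], "jaw": 15},
    {"xyz": [0, -1, 0], "dr": [0, 0, 0], "jaw": 15},
    {"xyz": [0, -1, 0], "dr": [0, 0, 0], "jaw": 15}
  ]
}}

```text
time: 3.6
eef_pos: [0.4666, 0.1346, 0.0979]
orientation: [3.141, -0.0, 0.189]
contact_force: [-0.5, -1.0, 4.2]
grip_width: 0.277
```

Run:
```python
from h import *
st=readout.read_state(); np.save('st3.npy',np.r_[st['eef_pos'],st['orientation']]); print(st['eef_pos'],st['orientation'],st['contact_force'],st['grip_width']*91.9)
im=optics.read_camera('wrist')[:,:,::-1]; cv2.imwrite('pics/wrist4.png',im)
cv2.imwrite('pics/w4_z.png',cv2.resize(im[210:310,210:350],None,fx=5,fy=5,interpolation=cv2.INTER_CUBIC))
```

```text
[0.4666 0.1346 0.0979] [ 3.1414 -0.0003  0.1893] [-0.5116 -1.0435  4.2356] 25.43282398521123
```

View pics/w4_z.png

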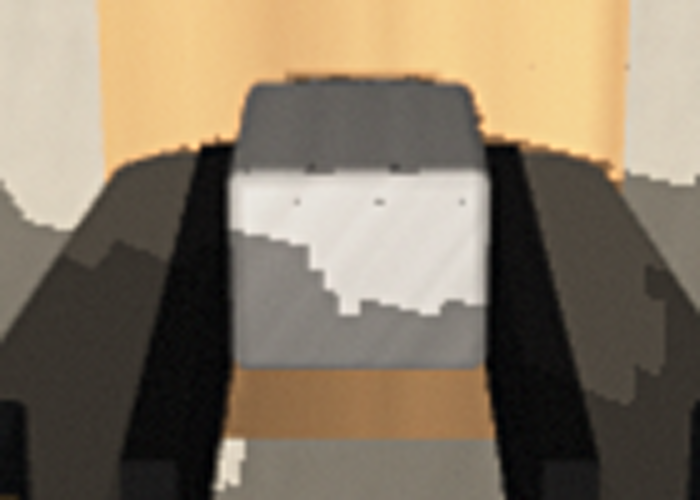

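Request:
{"method": "move_arm", "body": {
  "increments": [
    {"xyz": [0, 0, 15], "dr": [0, 0, 0], "jaw": 15},
    {"xyz": [0, 0, 45], "dr": [0, 0, 0], "jaw": 15},
    {"xyz": [0, 0, 85], "dr": [0, 0, 0], "jaw": 15},
    {"xyz": [0, 0, 125], "dr": [0, 0, 0], "jaw": 15},
    {"xyz": [0, 0, 150], "dr": [0, 0, 0], "jaw": 15},
    {"xyz": [0, 0, 150], "dr": [0, 0, 0], "jaw": 15}
  ]
}}

```text
time: 4.25
eef_pos: [0.4683, 0.1354, 0.2508]
orientation: [-3.141, -0.007, 0.189]
contact_force: [-0.2, 0.0, -2.1]
grip_width: 0.282
```

Run:
```python
from h import *
s=np.load('st3.npy'); W=cam('wrist',dict(eef_pos=s[:3],orientation=s[3:])); Rm=R.from_euler('xyz',s[3:]).as_matrix()
for p in [(256,244.4),(308,244.4),(307,283),(257,283)]: print((onz(W,p,.09)-s[:3])@Rm)
st=readout.read_state(); np.save('st5.npy',np.r_[st['eef_pos'],st['orientation']]); print(st['eef_pos'],st['orientation'],st['contact_force'],st['grip_width']*91.9)
a=optics.read_camera('scene')[:,:,::-1];b=optics.read_camera('side')[:,:,::-1]
S=cam('scene');D=cam('side')
u=proj(S,st['eef_pos'])[0].astype(int);v=proj(D,st['eef_pos'])[0].astype(int);print(u,v)
z=lambda im,u:cv2.resize(im[u[1]-30:u[1]+70,max(u[0]-45,0):u[0]+45],None,fx=4.4,fy=4.4,interpolation=cv2.INTER_CUBIC)
cv2.imwrite('pics/hand1.png',np.hstack([z(a,u),z(b,v)]))
```

```text
[ 0.0115 -0.0132  0.0079]
[0.0115 0.012  0.0079]
[-0.009   0.0119  0.0079]
[-0.009  -0.0131  0.0078]
[0.4683 0.1354 0.2508] [-3.1412 -0.0068  0.1893] [-0.195   0.0491 -2.0555] 25.92224507481732
[295 227] [280 193]
```

View pics/hand1.png

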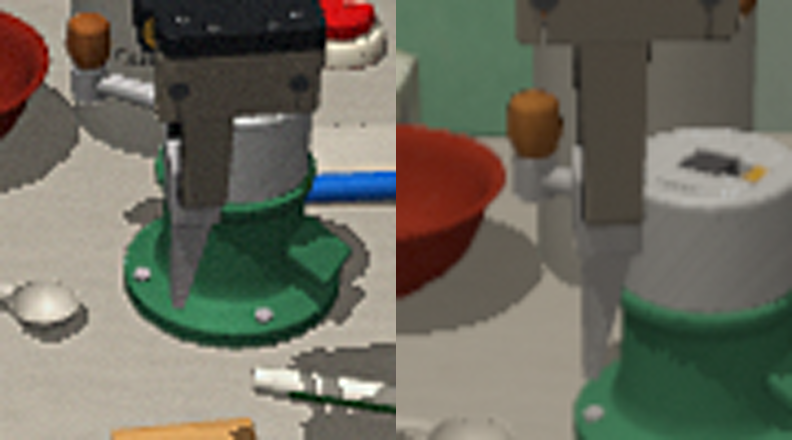

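Request:
{"method": "move_arm", "body": {
  "increments": [
    {"xyz": [0, 0, 27], "dr": [0, 0, 0], "jaw": 15},
    {"xyz": [-5, -30, 27], "dr": [0, 0, -6], "jaw": 15},
    {"xyz": [-12, -70, 27], "dr": [0, 0, -13], "jaw": 15},
    {"xyz": [-20, -112, 27], "dr": [0, 0, -20], "jaw": 15},
    {"xyz": [-27, -155, 27], "dr": [0, 0, -27], "jaw": 15},
    {"xyz": [-33, -190, 27], "dr": [0, 0, -34], "jaw": 15},
    {"xyz": [-37, -210, 27], "dr": [0, 0, -35.8], "jaw": 15},
    {"xyz": [-37, -212, 27], "dr": [0, 0, -35.8], "jaw": 15},
    {"xyz": [-37, -212, 27], "dr": [0, 0, -35.8], "jaw": 15},
    {"xyz": [-37, -212, 27], "dr": [0, 0, -35.8], "jaw": 15}
  ]
}}

```text
time: 5.35
eef_pos: [0.4297, -0.0756, 0.2741]
orientation: [-3.141, 0.001, -0.431]
contact_force: [0.4, -0.4, -0.4]
grip_width: 0.28
```

```bash
cat > look.py <<'E'
from h import *
import sys
n=sys.argv[1]
st=readout.read_state(); np.save(f'st{n}.npy',np.r_[st['eef_pos'],st['orientation']]); print(st['time'],st['eef_pos'],st['orientation'],st['contact_force'],st['grip_width']*91.9)
im=optics.read_camera('wrist')[:,:,::-1]; cv2.imwrite(f'pics/wrist{n}.png',im)
cv2.imwrite(f'pics/w{n}_z.png',cv2.resize(im[110:290,200:360],None,fx=3.3,fy=3.3,interpolation=cv2.INTER_CUBIC))
for nm in ('scene','side'):
  cv2.imwrite(f'pics/{nm}{n}.png',optics.read_camera(nm)[:,:,::-1])
S=cam('scene');D=cam('side')
P=np.array([.44,-.08,.17]);out=[]
for nm,C in (('scene',S),('side',D)):
  u=proj(C,P)[0].astype(int); im=cv2.imread(f'pics/{nm}{n}.png')
  out.append(cv2.resize(im[u[1]-60:u[1]+60,u[0]-35:u[0]+45],None,fx=5,fy=5,interpolation=cv2.INTER_CUBIC)); print(nm,u)
cv2.imwrite(f'pics/ss{n}.png',np.hstack(out))
E
python3 look.py 6
```

```text
5.35 [ 0.4297 -0.0756  0.2741] [-3.1413  0.001  -0.4314] [ 0.4272 -0.3644 -0.3981] 25.70117358765312
scene [309 205]
side [310 187]
```

View pics/w6_z.png

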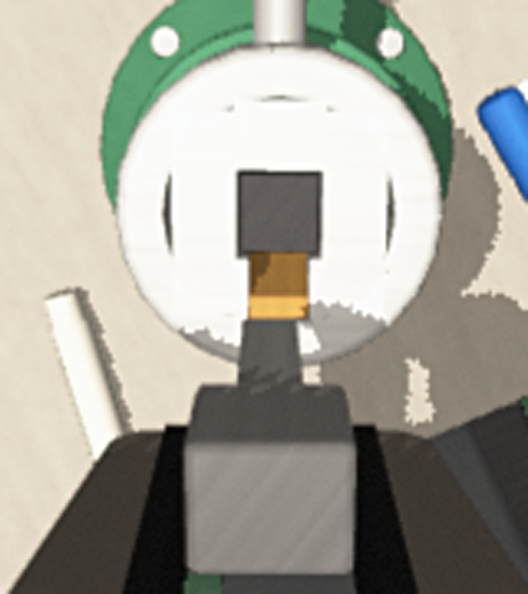

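View pics/ss6.png

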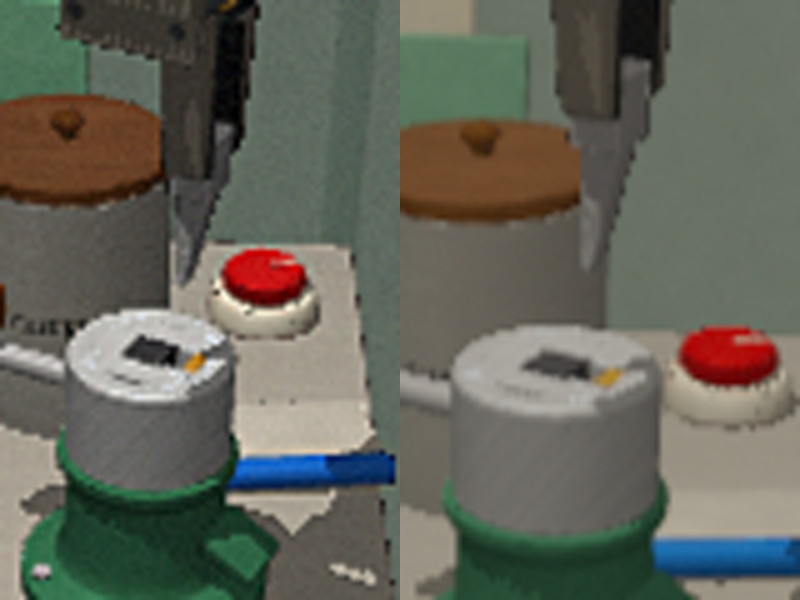

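Run:
```python
from h import *
s=np.load('st6.npy'); W=cam('wrist',dict(eef_pos=s[:3],orientation=s[3:])); Rm=R.from_euler('xyz',s[3:]).as_matrix()
f=lambda a,b,z:(onz(W,(200+(a+.5)/3.3-.5,110+(b+.5)/3.3-.5),z)-s[:3])@Rm*1000
zt=s[2]-.0879
print('key tip edge',f(241,322,zt),f(301,322,zt),)
print('head top far/near',f(187,443,s[2]-.0079),f(355,443,s[2]-.0079),f(354,573,s[2]-.0079))
print('spindle',[f(a,b,.14) for a,b in [(238,171),(321,171),(321,256),(238,256)]])
print('kw sides',f(248,275,.14),f(308,275,.14),'shoe inner',f(278,296,.14),'outer',f(278,319,.14), 'hub l/r/top',f(117,205,.14),f(441,205,.14))
```

```text
key tip edge [ 7.8772 -6.4691 87.8944] [ 7.8764  6.481  87.8903]
head top far/near [ 11.3948 -12.4539   7.8928] [11.393  12.2011  7.885 ] [-9.6189 12.4509  7.9054]
spindle [array([ 34.1985,  -8.1437, 134.1102]), array([ 34.1961,  12.5244, 134.1036]), array([ 12.5932,  12.7865, 134.1246]), array([ 12.5951,  -8.306 , 134.1314])]
kw sides [  7.6437  -5.7899 134.1354] [  7.6425   9.5275 134.1305] shoe inner [  2.1176   1.8796 134.1384] outer [ -3.9988   1.8913 134.1443] hub l/r/top [ 25.6506 -38.5658 134.1282] [ 25.6423  42.7287 134.1023]
```

Request:
{"method": "move_arm", "body": {
  "increments": [
    {"xyz": [1.9, -3.1, -15], "dr": [0, 0, 0], "jaw": 15},
    {"xyz": [1.9, -3.1, -35], "dr": [0, 0, 0], "jaw": 15},
    {"xyz": [1.9, -3.1, -42], "dr": [0, 0, 0], "jaw": 15},
    {"xyz": [1.9, -3.1, -42], "dr": [0, 0, 0], "jaw": 15},
    {"xyz": [1.9, -3.1, -42], "dr": [0, 0, 0], "jaw": 15},
    {"xyz": [1.9, -3.1, -42], "dr": [0, 0, 0], "jaw": 15}
  ]
}}

```text
time: 6.1
eef_pos: [0.4319, -0.0804, 0.2334]
orientation: [-3.141, -0.001, -0.435]
contact_force: [0.5, -0.7, -1.4]
grip_width: 0.276
```

```bash
python3 look.py 7
```

```text
6.1 [ 0.4319 -0.0804  0.2334] [-3.1412 -0.0014 -0.4352] [ 0.5425 -0.7047 -1.3669] 25.335841392184214
scene [309 205]
side [310 187]
```

View pics/w7_z.png

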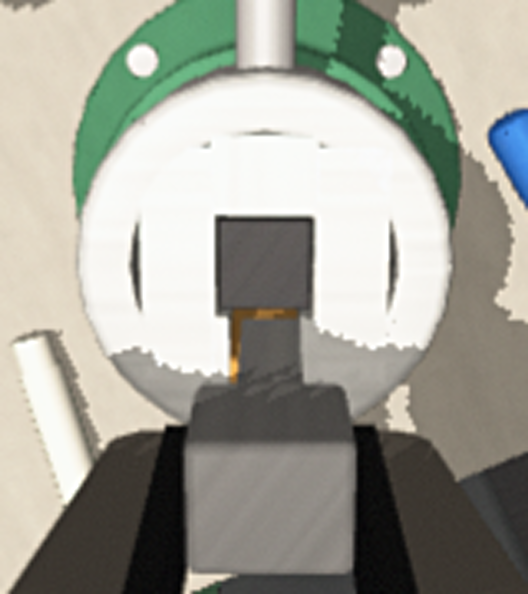

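View pics/ss7.png

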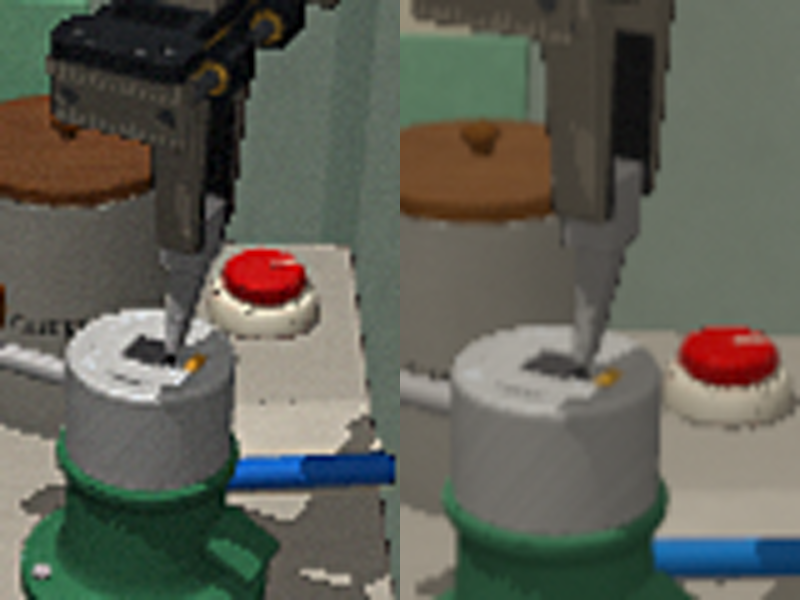

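Run:
```python
from h import *
s=np.load('st7.npy'); W=cam('wrist',dict(eef_pos=s[:3],orientation=s[3:])); Rm=R.from_euler('xyz',s[3:]).as_matrix()
f=lambda a,b,z:(onz(W,(200+(a+.5)/3.3-.5,110+(b+.5)/3.3-.5),z)-s[:3])@Rm*1000
zt=s[2]-.0879
print('key tip edge',f(241,321,zt),f(301,321,zt),)
print('spindle',[f(a,b,.14) for a,b in [(217,216),(313,216),(313,313),(217,313)]])
print('kw left',f(231,330,.14),'hub l/r',f(77,260,.14),f(450,260,.14))
```

```text
key tip edge [ 8.0939 -6.4646 87.9141] [ 8.0934  6.4835 87.9086]
spindle [array([ 30.0281, -11.6185,  93.4421]), array([30.0278,  9.0582, 93.4335]), array([ 8.4199,  9.2754, 93.4033]), array([  8.4207, -11.8833,  93.4122])]
kw left [ 4.5296 -8.8326 93.4055] hub l/r [ 20.3418 -42.1753  93.4415] [20.3401 38.9466 93.4074]
```

Request:
{"method": "move_arm", "body": {
  "increments": [
    {"xyz": [-0.1, 1.5, 0], "dr": [0, 0, 0], "jaw": 15},
    {"xyz": [-0.1, 1.5, 0], "dr": [0, 0, 0], "jaw": 15},
    {"xyz": [-0.1, 1.5, -3], "dr": [0, 0, 0], "jaw": 15},
    {"xyz": [-0.1, 1.5, -6], "dr": [0, 0, 0], "jaw": 15},
    {"xyz": [-0.1, 1.5, -8], "dr": [0, 0, 0], "jaw": 15},
    {"xyz": [-0.1, 1.5, -8], "dr": [0, 0, 0], "jaw": 15}
  ]
}}

```text
time: 6.85
eef_pos: [0.431, -0.079, 0.2241]
orientation: [3.141, 0.001, -0.436]
contact_force: [-0.3, -0.6, -0.8]
grip_width: 0.282
```

```bash
python3 look.py 8
```

```text
6.85 [ 0.431  -0.079   0.2241] [ 3.1413  0.0009 -0.4355] [-0.2574 -0.591  -0.752 ] 25.899746946382937
scene [309 205]
side [310 187]
```

View pics/w8_z.png

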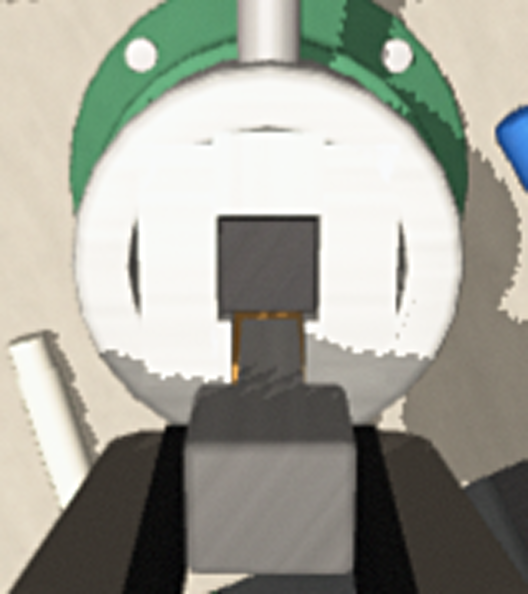

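View pics/ss8.png

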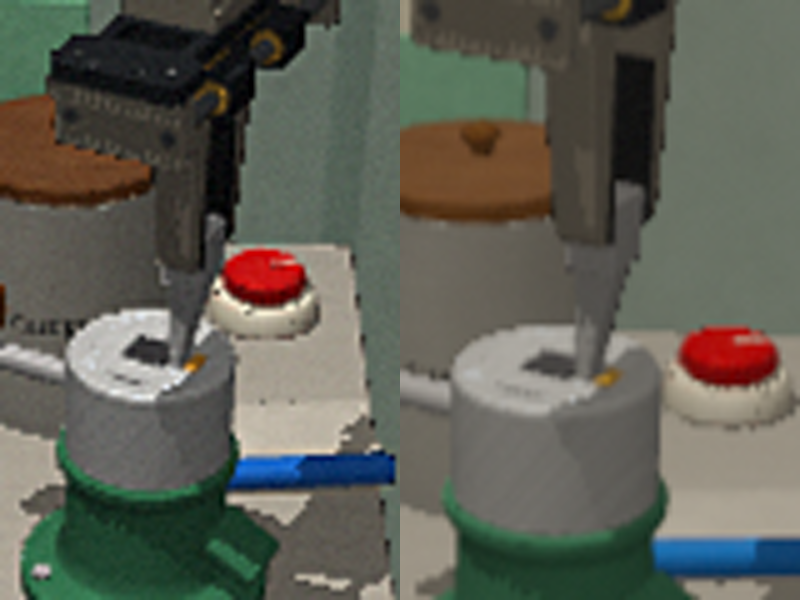

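Request:
{"method": "move_arm", "body": {
  "increments": [
    {"xyz": [0.1, 0.4, -3], "dr": [0, 0, 0], "jaw": 15},
    {"xyz": [0.1, 0.4, -6], "dr": [0, 0, 0], "jaw": 15},
    {"xyz": [0.1, 0.4, -9], "dr": [0, 0, 0], "jaw": 15},
    {"xyz": [0.1, 0.4, -12], "dr": [0, 0, 0], "jaw": 15},
    {"xyz": [0.1, 0.4, -12], "dr": [0, 0, 0], "jaw": 15}
  ]
}}

```text
time: 7.5
eef_pos: [0.4311, -0.0786, 0.2121]
orientation: [3.141, 0.001, -0.436]
contact_force: [-0.4, 0.1, -0.6]
grip_width: 0.28
```

Request:
{"method": "move_arm", "body": {
  "increments": [
    {"xyz": [0, 0, -1.5], "dr": [0, 0, 0], "jaw": 15},
    {"xyz": [0, 0, -3], "dr": [0, 0, 0], "jaw": 15},
    {"xyz": [0, 0, -3], "dr": [0, 0, 0], "jaw": 15}
  ]
}}

```text
time: 7.8
eef_pos: [0.4315, -0.0787, 0.2096]
orientation: [-3.142, -0.0, -0.436]
contact_force: [1.0, -0.0, -0.6]
grip_width: 0.279
```

Request:
{"method": "move_arm", "body": {
  "increments": [
    {"xyz": [0, 0, -1.5], "dr": [0, 0, 0], "jaw": 15},
    {"xyz": [0, 0, -3], "dr": [0, 0, 0], "jaw": 15},
    {"xyz": [0, 0, -3], "dr": [0, 0, 0], "jaw": 15}
  ]
}}

```text
time: 8.1
eef_pos: [0.4319, -0.0788, 0.2067]
orientation: [-3.141, -0.001, -0.436]
contact_force: [0.8, -0.7, -0.2]
grip_width: 0.281
```

Request:
{"method": "move_arm", "body": {
  "increments": [
    {"xyz": [0, 0, -1.5], "dr": [0, 0, 0], "jaw": 15},
    {"xyz": [0, 0, -2.5], "dr": [0, 0, 0], "jaw": 15},
    {"xyz": [0, 0, -2.5], "dr": [0, 0, 0], "jaw": 15}
  ]
}}

```text
time: 8.4
eef_pos: [0.4322, -0.0788, 0.2043]
orientation: [-3.141, -0.002, -0.436]
contact_force: [4.3, -1.6, -0.3]
grip_width: 0.28
```

Request:
{"method": "move_arm", "body": {
  "increments": [
    {"xyz": [0, 0, -1.5], "dr": [0, 0, 0], "jaw": 15},
    {"xyz": [0, 0, -2], "dr": [0, 0, 0], "jaw": 15},
    {"xyz": [0, 0, -2], "dr": [0, 0, 0], "jaw": 15}
  ]
}}

```text
time: 8.7
eef_pos: [0.4325, -0.0789, 0.2026]
orientation: [-3.141, -0.003, -0.436]
contact_force: [5.7, -2.7, 1.5]
grip_width: 0.277
```

Request:
{"method": "move_arm", "body": {
  "increments": [
    {"xyz": [0.9, -0.4, 0], "dr": [0, 0, 0], "jaw": 15},
    {"xyz": [0.9, -0.4, 0], "dr": [0, 0, 0], "jaw": 15},
    {"xyz": [0.9, -0.4, 0], "dr": [0, 0, 0], "jaw": 15}
  ]
}}

```text
time: 9.0
eef_pos: [0.4327, -0.0791, 0.2024]
orientation: [-3.141, -0.001, -0.436]
contact_force: [4.7, -2.0, 3.0]
grip_width: 0.278
```

Request:
{"method": "move_arm", "body": {
  "increments": [
    {"xyz": [0.9, -0.4, 0], "dr": [0, 0, 0], "jaw": 15},
    {"xyz": [0.9, -0.4, 0], "dr": [0, 0, 0], "jaw": 15},
    {"xyz": [0.9, -0.4, 0], "dr": [0, 0, 0], "jaw": 15}
  ]
}}

```text
time: 9.3
eef_pos: [0.4331, -0.0793, 0.2021]
orientation: [3.142, 0.0, -0.435]
contact_force: [2.6, -1.8, 3.3]
grip_width: 0.28
```

```bash
python3 look.py 9
```

```text
9.3 [ 0.4331 -0.0793  0.2021] [ 3.1415  0.0004 -0.4355] [ 2.5669 -1.8031  3.3304] 25.764865036598472
scene [309 205]
side [310 187]
```

View pics/w9_z.png

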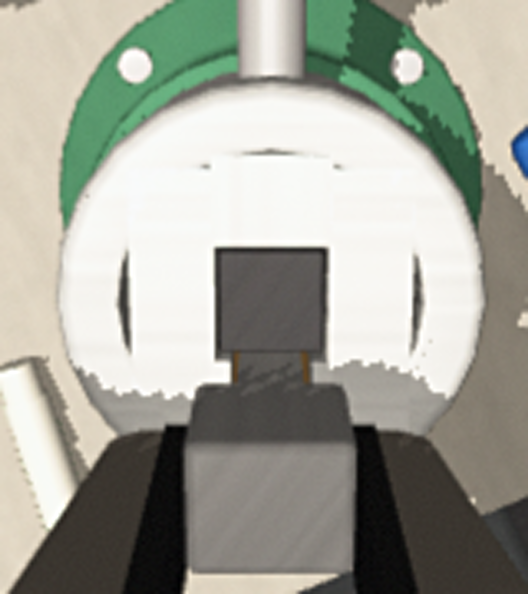

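View pics/ss9.png

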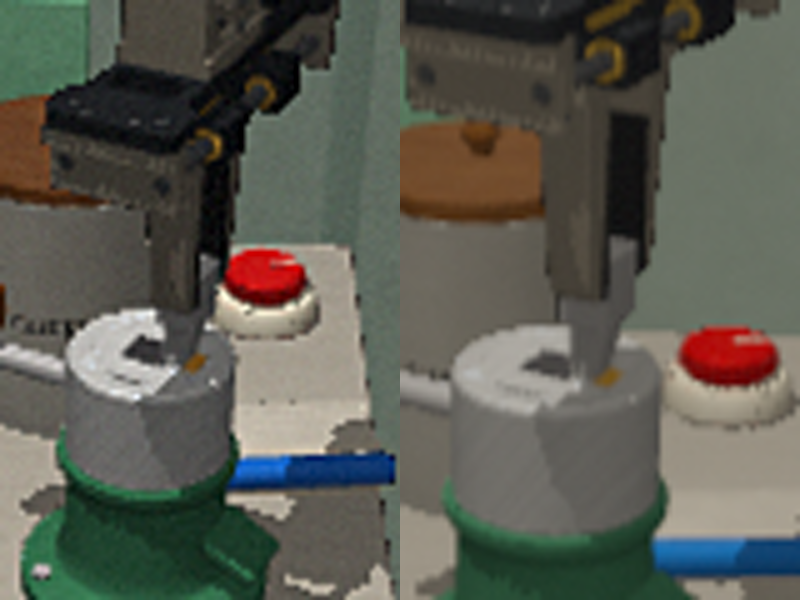

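Request:
{"method": "move_arm", "body": {
  "increments": [
    {"xyz": [0.3, -0.1, -1], "dr": [0, 0, 0], "jaw": 15},
    {"xyz": [0.3, -0.1, -1.5], "dr": [0, 0, 0], "jaw": 15},
    {"xyz": [0.3, -0.1, -1.5], "dr": [0, 0, 0], "jaw": 15}
  ]
}}

```text
time: 9.75
eef_pos: [0.4333, -0.0794, 0.2009]
orientation: [3.141, 0.001, -0.436]
contact_force: [2.3, -0.8, 7.8]
grip_width: 0.28
```

Request:
{"method": "move_arm", "body": {
  "increments": [
    {"xyz": [0, 0, 0.5], "dr": [0, 0, 0], "jaw": 50},
    {"xyz": [0, 0, 0.5], "dr": [0, 0, 0], "jaw": 50},
    {"xyz": [0, 0, 0.5], "dr": [0, 0, 0], "jaw": 50},
    {"xyz": [0, 0, 5], "dr": [0, 0, 0], "jaw": 50},
    {"xyz": [0, 0, 15], "dr": [0, 0, 0], "jaw": 50},
    {"xyz": [0, 0, 30], "dr": [0, 0, 0], "jaw": 50},
    {"xyz": [0, 0, 40], "dr": [0, 0, 0], "jaw": 50},
    {"xyz": [0, 0, 40], "dr": [0, 0, 0], "jaw": 50}
  ]
}}

```text
time: 10.55
eef_pos: [0.4345, -0.0796, 0.2423]
orientation: [-3.141, -0.003, -0.436]
contact_force: [0.5, 0.3, 0.7]
grip_width: 0.541
```

```bash
python3 look.py 10
```

```text
10.55 [ 0.4345 -0.0796  0.2423] [-3.1406 -0.0033 -0.4356] [0.4729 0.3308 0.7379] 49.71976146485143
scene [309 205]
side [310 187]
```

View pics/w10_z.png

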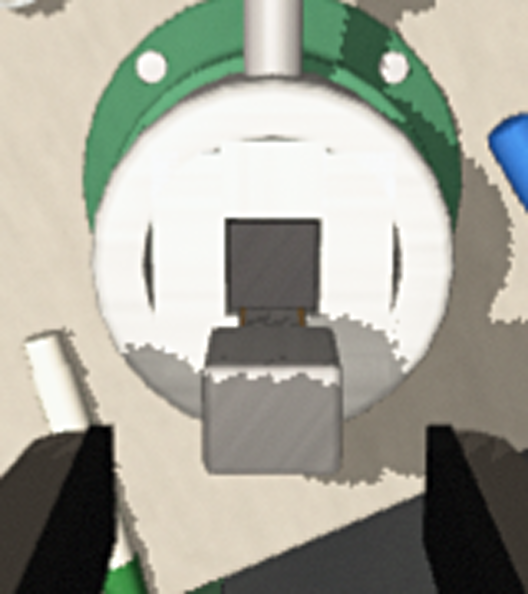

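View pics/ss10.png

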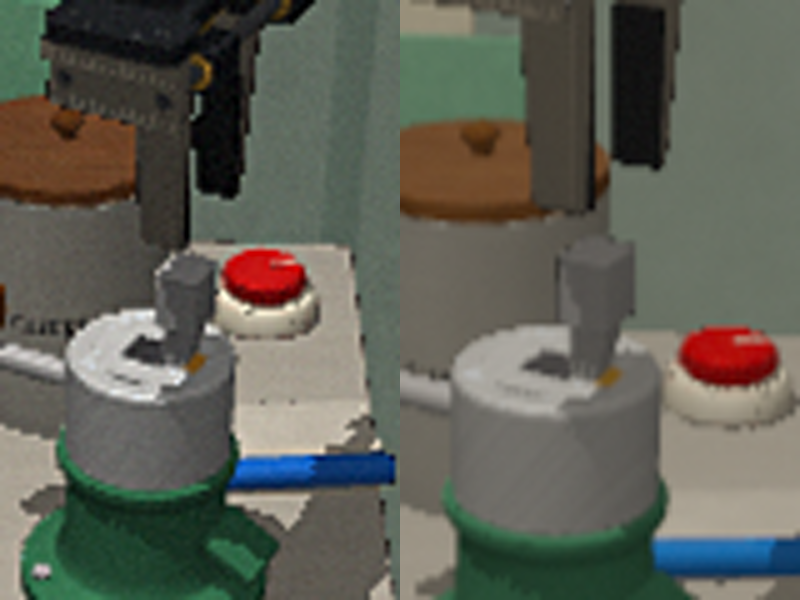

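Run:
```python
from h import *
s=np.load('st10.npy'); W=cam('wrist',dict(eef_pos=s[:3],orientation=s[3:])); Rm=R.from_euler('xyz',s[3:]).as_matrix()
f=lambda a,b,z:(onz(W,(200+(a+.5)/3.3-.5,110+(b+.5)/3.3-.5),z)-s[:3])@Rm*1000
for p in [(204,368),(341,368),(340,472),(207,472)]: print(f(*p,.193))
print([f(a,b,.14) for a,b in [(226,219),(321,219),(320,314),(226,314)]])
```

```text
[  9.7256 -12.2855  49.3852]
[ 9.7291 12.7234 49.3613]
[-10.6467  12.8616  49.2946]
[-10.6521 -12.0244  49.3184]
[array([ 27.7675, -10.0337, 102.4423]), array([ 27.7683,  11.2055, 102.422 ]), array([  5.8079,  11.2366, 102.3502]), array([  5.8056, -10.2553, 102.3708])]
```

Request:
{"method": "move_arm", "body": {
  "increments": [
    {"xyz": [0, 0, 0], "dr": [0, 0, 0], "jaw": 0},
    {"xyz": [0, 0, 0], "dr": [0, 0, 0], "jaw": 0},
    {"xyz": [0, 0, 0], "dr": [0, 0, 0], "jaw": 0},
    {"xyz": [-0.5, 0, -8], "dr": [0, 0, 0], "jaw": 0},
    {"xyz": [-0.5, 0, -15], "dr": [0, 0, 0], "jaw": 0},
    {"xyz": [-0.5, 0, -20], "dr": [0, 0, 0], "jaw": 0},
    {"xyz": [-0.5, 0, -22], "dr": [0, 0, 0], "jaw": 0},
    {"xyz": [-0.5, 0, -22], "dr": [0, 0, 0], "jaw": 0},
    {"xyz": [-0.5, 0, -22], "dr": [0, 0, 0], "jaw": 0}
  ]
}}

```text
time: 11.6
eef_pos: [0.4331, -0.0795, 0.2186]
orientation: [-3.142, -0.0, -0.435]
contact_force: [-0.5, -0.8, 0.2]
grip_width: 0.006
```

```bash
python3 look.py 11
```

```text
11.6 [ 0.4331 -0.0795  0.2186] [-3.1416 -0.     -0.4355] [-0.5478 -0.8139  0.2441] 0.5816125597091598
scene [309 205]
side [310 187]
```

View pics/ss11.png

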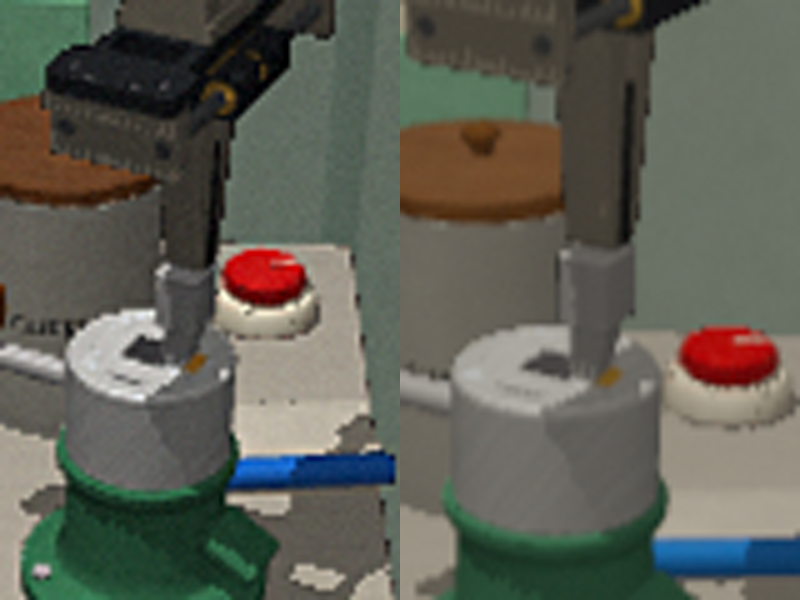

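View pics/w11_z.png

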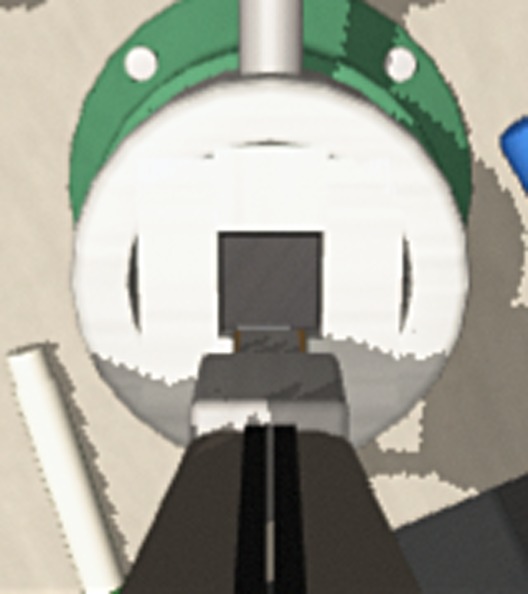

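Request:
{"method": "move_arm", "body": {
  "increments": [
    {"xyz": [0, 0, -1.5], "dr": [0, 0, 0], "jaw": 0},
    {"xyz": [0, 0, -3], "dr": [0, 0, 0], "jaw": 0},
    {"xyz": [0, 0, -4], "dr": [0, 0, 0], "jaw": 0},
    {"xyz": [0, 0, -4], "dr": [0, 0, 0], "jaw": 0}
  ]
}}

```text
time: 12.15
eef_pos: [0.4332, -0.0794, 0.2152]
orientation: [-3.141, -0.0, -0.435]
contact_force: [-2.3, -0.4, 6.0]
grip_width: 0.01
```

Request:
{"method": "move_arm", "body": {
  "increments": [
    {"xyz": [0, 0, -0.5], "dr": [0, 0, 0], "jaw": 0},
    {"xyz": [0, 0, -1], "dr": [0, 0, 0], "jaw": 0},
    {"xyz": [0, 0, -1], "dr": [0, 0, 0], "jaw": 0}
  ]
}}

```text
time: 12.45
eef_pos: [0.4333, -0.0793, 0.2146]
orientation: [-3.141, -0.001, -0.435]
contact_force: [-3.2, 0.6, 10.0]
grip_width: 0.004
```

Request:
{"method": "move_arm", "body": {
  "increments": [
    {"xyz": [0, 0, -0.5], "dr": [0, 0, 0], "jaw": 0},
    {"xyz": [0, 0, -0.5], "dr": [0, 0, 0], "jaw": 0},
    {"xyz": [0, 0, -0.5], "dr": [0, 0, 0], "jaw": 0}
  ]
}}

```text
time: 12.75
eef_pos: [0.4333, -0.0793, 0.2142]
orientation: [-3.141, -0.001, -0.435]
contact_force: [-1.7, 1.3, 10.1]
grip_width: 0.002
```

Request:
{"method": "move_arm", "body": {
  "increments": [
    {"xyz": [0, 0, -0.5], "dr": [0, 0, 0], "jaw": 0},
    {"xyz": [0, 0, -1], "dr": [0, 0, 0], "jaw": 0}
  ]
}}

```text
time: 12.95
eef_pos: [0.4333, -0.0792, 0.2132]
orientation: [-3.141, -0.001, -0.435]
contact_force: [-2.8, 1.6, 9.9]
grip_width: 0.005
```

Request:
{"method": "move_arm", "body": {
  "increments": [
    {"xyz": [0, 0, -0.5], "dr": [0, 0, 0], "jaw": 0},
    {"xyz": [0, 0, -0.5], "dr": [0, 0, 0], "jaw": 0}
  ]
}}

```text
time: 13.15
eef_pos: [0.4333, -0.0792, 0.2127]
orientation: [-3.141, -0.001, -0.435]
contact_force: [-2.4, 1.2, 9.1]
grip_width: 0.005
```

Request:
{"method": "move_arm", "body": {
  "increments": [
    {"xyz": [0, 0, -0.5], "dr": [0, 0, 0], "jaw": 0},
    {"xyz": [0, 0, -1], "dr": [0, 0, 0], "jaw": 0}
  ]
}}

```text
time: 13.35
eef_pos: [0.4333, -0.0792, 0.2117]
orientation: [-3.141, -0.001, -0.435]
contact_force: [-2.8, 2.0, 10.9]
grip_width: 0.005
```

Request:
{"method": "move_arm", "body": {
  "increments": [
    {"xyz": [0, 0, -0.5], "dr": [0, 0, 0], "jaw": 0},
    {"xyz": [0, 0, -1], "dr": [0, 0, 0], "jaw": 0}
  ]
}}

```text
time: 13.55
eef_pos: [0.4333, -0.0792, 0.2107]
orientation: [-3.141, -0.001, -0.435]
contact_force: [-3.6, 0.9, 9.9]
grip_width: 0.004
```

Request:
{"method": "move_arm", "body": {
  "increments": [
    {"xyz": [-0.2, 0.1, -0.5], "dr": [0, 0, 0], "jaw": 0},
    {"xyz": [-0.2, 0.1, -1], "dr": [0, 0, 0], "jaw": 0}
  ]
}}

```text
time: 13.75
eef_pos: [0.4333, -0.0792, 0.2098]
orientation: [-3.141, -0.001, -0.435]
contact_force: [-3.6, 1.9, 10.3]
grip_width: 0.003
```

Request:
{"method": "move_arm", "body": {
  "increments": [
    {"xyz": [0, 0, -0.5], "dr": [0, 0, 0], "jaw": 0},
    {"xyz": [0, 0, -1], "dr": [0, 0, 0], "jaw": 0}
  ]
}}

```text
time: 13.95
eef_pos: [0.4333, -0.0791, 0.2088]
orientation: [-3.141, -0.001, -0.435]
contact_force: [-3.3, 0.3, 10.7]
grip_width: 0.007
```

Request:
{"method": "move_arm", "body": {
  "increments": [
    {"xyz": [0, 0, -0.4], "dr": [0, 0, 0], "jaw": 0},
    {"xyz": [0, 0, -0.8], "dr": [0, 0, 0], "jaw": 0}
  ]
}}

```text
time: 14.15
eef_pos: [0.4333, -0.0791, 0.208]
orientation: [-3.141, -0.001, -0.435]
contact_force: [-3.6, 1.1, 10.8]
grip_width: 0.002
```

Request:
{"method": "move_arm", "body": {
  "increments": [
    {"xyz": [0, 0, -0.3], "dr": [0, 0, 0], "jaw": 0},
    {"xyz": [0, 0, -0.6], "dr": [0, 0, 0], "jaw": 0}
  ]
}}

```text
time: 14.35
eef_pos: [0.4333, -0.0791, 0.2074]
orientation: [-3.141, -0.001, -0.435]
contact_force: [-2.4, 1.2, 10.9]
grip_width: 0.004
```

Request:
{"method": "move_arm", "body": {
  "increments": [
    {"xyz": [0, 0, -0.3], "dr": [0, 0, 0], "jaw": 0},
    {"xyz": [0, 0, -0.5], "dr": [0, 0, 0], "jaw": 0}
  ]
}}

```text
time: 14.55
eef_pos: [0.4333, -0.0791, 0.2069]
orientation: [-3.141, -0.001, -0.435]
contact_force: [-1.7, 1.7, 10.3]
grip_width: 0.001
```

Request:
{"method": "move_arm", "body": {
  "increments": [
    {"xyz": [0, 0, -0.3], "dr": [0, 0, 0], "jaw": 0},
    {"xyz": [0, 0, -0.3], "dr": [0, 0, 0], "jaw": 0}
  ]
}}

```text
time: 14.75
eef_pos: [0.4333, -0.0791, 0.2065]
orientation: [-3.141, -0.001, -0.435]
contact_force: [-3.0, 1.7, 9.6]
grip_width: 0.006
```

Request:
{"method": "move_arm", "body": {
  "increments": [
    {"xyz": [0, 0, -0.3], "dr": [0, 0, 0], "jaw": 0},
    {"xyz": [0, 0, -0.5], "dr": [0, 0, 0], "jaw": 0}
  ]
}}

```text
time: 14.95
eef_pos: [0.4333, -0.0791, 0.2061]
orientation: [-3.141, -0.001, -0.435]
contact_force: [-2.7, 1.1, 9.2]
grip_width: 0.006
```

Request:
{"method": "move_arm", "body": {
  "increments": [
    {"xyz": [0, 0, -0.3], "dr": [0, 0, 0], "jaw": 0},
    {"xyz": [0, 0, -0.3], "dr": [0, 0, 0], "jaw": 0}
  ]
}}

```text
time: 15.15
eef_pos: [0.4333, -0.0791, 0.2058]
orientation: [-3.141, -0.001, -0.435]
contact_force: [-2.1, 1.2, 9.4]
grip_width: 0.004
```

Request:
{"method": "move_arm", "body": {
  "increments": [
    {"xyz": [0, 0, -0.3], "dr": [0, 0, 0], "jaw": 0},
    {"xyz": [0, 0, -0.5], "dr": [0, 0, 0], "jaw": 0}
  ]
}}

```text
time: 15.35
eef_pos: [0.4333, -0.0791, 0.2053]
orientation: [-3.141, -0.001, -0.435]
contact_force: [-2.2, 1.1, 9.9]
grip_width: 0.005
```

Request:
{"method": "move_arm", "body": {
  "increments": [
    {"xyz": [0, 0, -0.3], "dr": [0, 0, 0], "jaw": 0},
    {"xyz": [0, 0, -0.3], "dr": [0, 0, 0], "jaw": 0}
  ]
}}

```text
time: 15.55
eef_pos: [0.4332, -0.0791, 0.2049]
orientation: [-3.141, -0.001, -0.435]
contact_force: [-2.6, 0.7, 9.9]
grip_width: 0.005
```

Request:
{"method": "move_arm", "body": {
  "increments": [
    {"xyz": [0, 0, -0.3], "dr": [0, 0, 0], "jaw": 0},
    {"xyz": [0, 0, -0.4], "dr": [0, 0, 0], "jaw": 0}
  ]
}}

```text
time: 15.75
eef_pos: [0.4333, -0.0791, 0.2045]
orientation: [-3.141, -0.001, -0.435]
contact_force: [-2.8, 1.1, 10.3]
grip_width: 0.003
```

Request:
{"method": "move_arm", "body": {
  "increments": [
    {"xyz": [0, 0, -0.3], "dr": [0, 0, 0], "jaw": 0},
    {"xyz": [0, 0, -0.3], "dr": [0, 0, 0], "jaw": 0}
  ]
}}

```text
time: 15.95
eef_pos: [0.4333, -0.0791, 0.2043]
orientation: [-3.141, -0.001, -0.435]
contact_force: [-2.5, 0.9, 9.7]
grip_width: 0.005
```

Request:
{"method": "move_arm", "body": {
  "increments": [
    {"xyz": [0, 0, -0.3], "dr": [0, 0, 0], "jaw": 0},
    {"xyz": [0, 0, -0.4], "dr": [0, 0, 0], "jaw": 0}
  ]
}}

```text
time: 16.15
eef_pos: [0.4333, -0.0791, 0.2042]
orientation: [-3.141, -0.001, -0.435]
contact_force: [-4.0, 1.3, 13.7]
grip_width: 0.005
```

Request:
{"method": "move_arm", "body": {
  "increments": [
    {"xyz": [0, 0, -0.3], "dr": [0, 0, 0], "jaw": 0},
    {"xyz": [0, 0, -0.3], "dr": [0, 0, 0], "jaw": 0}
  ]
}}

```text
time: 16.35
eef_pos: [0.4333, -0.0791, 0.2041]
orientation: [-3.141, -0.001, -0.435]
contact_force: [-3.7, 2.6, 15.2]
grip_width: 0.006
```

Request:
{"method": "move_arm", "body": {
  "increments": [
    {"xyz": [0, 0, 0], "dr": [0, 0, 0], "jaw": 0},
    {"xyz": [0, 0, 0], "dr": [0, 0, 0], "jaw": 0}
  ]
}}

```text
time: 16.55
eef_pos: [0.4333, -0.0791, 0.2041]
orientation: [-3.141, -0.001, -0.435]
contact_force: [-4.9, 1.7, 15.3]
grip_width: 0.006
```

Request:
{"method": "move_arm", "body": {
  "increments": [
    {"xyz": [0, 0, 1], "dr": [0, 0, 0], "jaw": 0},
    {"xyz": [0, 0, 3], "dr": [0, 0, 0], "jaw": 0},
    {"xyz": [0, 0, 20], "dr": [0, 0, 0], "jaw": 0},
    {"xyz": [0, 0, 50], "dr": [0, 0, 0], "jaw": 50},
    {"xyz": [-20, 0, 70], "dr": [0, 0, 0], "jaw": 50},
    {"xyz": [-20, 0, 70], "dr": [0, 0, 0], "jaw": 50},
    {"xyz": [-20, 0, 70], "dr": [0, 0, 0], "jaw": 50}
  ]
}}

```text
time: 17.25
eef_pos: [0.4128, -0.0795, 0.2723]
orientation: [-3.141, -0.001, -0.436]
contact_force: [0.1, 1.1, -0.6]
grip_width: 0.329
```

```bash
python3 look.py 12
```

```text
17.25 [ 0.4128 -0.0795  0.2723] [-3.1415 -0.0008 -0.4358] [ 0.0529  1.077  -0.6464] 30.208259116825833
scene [309 205]
side [310 187]
```

View pics/wrist12.png

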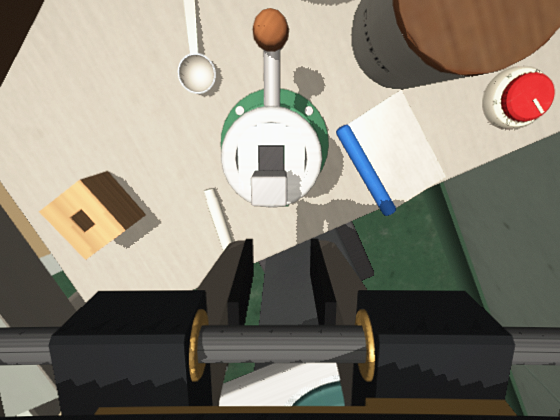

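View pics/ss12.png

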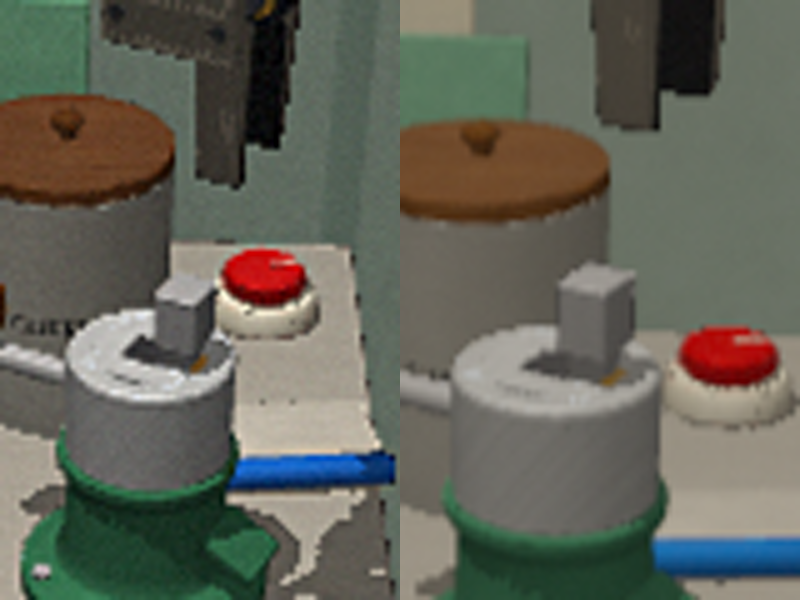

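View pics/side12.png

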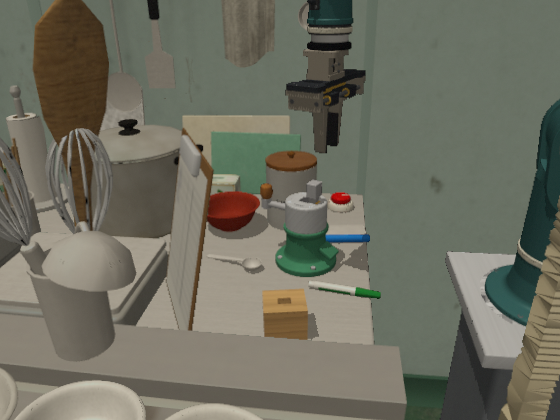

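Run:
```python
from h import *
# head top front-left corner & width check by triangulation: scene (154,290)->, side (557,268)
S=cam('scene');D=cam('side')
sc=lambda a,b:(274+a/5,145+b/5); sd=lambda a,b:(275+(a-400)/5,127+b/5)
print(tri([ray(S,sc(185,292)),ray(D,sd(598,276))]), 'proj expected head centre z .182', proj(S,[.433,-.0791,.182]),sc(185,292), proj(D,[.433,-.0791,.182]),sd(598,276))
print(readout.read_state()['time']); env.job_done()
```

```text
[ 0.4337 -0.0671  0.1855] proj expected head centre z .182 [[312.4259 201.5876]] (311.0, 203.4) [[313.8557 182.1383]] (314.6, 182.2)
17.4
the job is handed in; nothing more can be done
```

The key is driven and tight in the keyway, and I handed the job in at 17.4 s of the 53 s.

- **Picking up:** I gripped the key by its head and lifted it out of the stand. The scene and side cameras showed its flat side already facing the spindle, so it needed no half turn. I turned it about 36° to match the mill's yaw of −25°.
- **Starting it:** It entered the keyway freely and began to bite about 26 mm deep. I moved it about 2 mm toward the spindle to relieve the side load, then let go. It stood upright by itself.
- **Driving it:** I pressed the head with the closed fingertips. It moved steadily at 9 to 11 N, then went solid at about 38 mm deep. That is roughly 12 mm after the bite, which matches the shoe's full travel. The force rose to 15.3 N and held there with no further movement, so I stayed under the 20 N limit.

**Last checks:** With the arm about 7 cm clear and reading no contact force, the key stood upright with its flat to the spindle and the hub looked whole. The timer, scraper, spoon, bowl and marker looked undisturbed.

The head's position agreed with the expected one within about 2 pixels in the scene and side cameras. A rough triangulation of the same point was 12 mm off in y and 3.5 mm high in z. I put that down to the two cameras viewing from nearly the same direction. I did not push or pull the key again after letting go to test that it was tight.

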